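# Prime a feed bottle on its ratchet stand

### The arm

A 6-joint arm with a two-finger parallel gripper is mounted at the origin on a cart in front of the work surface, level with it; the furniture and walls round the work are solid. World frame = base frame: x ahead of the robot, y to its left, z up, the work surface at z = 0. Lengths are in m, angles in rad, forces in N, time in s.
With the tool pointing down it reaches from about 0.25 to 0.775 m from the base axis. Payload 4 kg.
Tool frame: the origin (TCP) lies at the very end of the fingers, on their centre line; the grasp point (between the pads) lies 19 mm behind it; z points along the fingers, y is the line along which they close (so a half turn about z gives the same grasp; the last joint's range is limited). The gripper opens to 94 mm and grips with 3 to 60 N. Pads are 16 mm wide; open, the fingers measure 119 mm over their backs; the gripper's body (75 mm by 177 mm) begins 78 mm behind the grasp point.
Start: joints at [-1.362, 0.087, 1.371, -0, 1.684, -0.103], TCP at [0.169, -0.524, 0.206] pointing down, gripper open.
Joint ranges: [-3.1, 3.1], [-0.76, 2.03], [0.27, 2.55], [-1.08, 4.22], [0.17, 2.65], [-2.57, 2.57]. Speed limits (rad/s): [2.79, 2.79, 3.14, 3.14, 3.14, 3.14].

### API

Orientations are given as [roll, pitch, yaw] about the fixed x, y, z axes, in that order (R = Rz(yaw) Ry(pitch) Rx(roll)).
In Python, from bench import robot, vision gives the robot as it stands.
- The arm moves only by the shell command python3 -m crank 'ROWS'. ROWS is JSON, a list of rows, each a list of 3 entries, a list of its own where there are three numbers: the closure, from 0 (fully open) to 1 (shut), then the shift along the tool's x, y, z in m, then the turn, a rotation vector about the tool's x, y, z in degrees. A call has 1 to 8 rows; each row shifts and turns the commanded pose from where the row before left it, along the tool's axes as they then stand; what a row does not reach is not made up. A row lasts 1/10 s, in which the tool goes at most 50 mm and 8.59 degrees, less where a joint would pass 70% of its speed; a pose out of reach is approached as far as the arm can. A call with a gripper value outside its range is refused whole. The fingers move at their own pace and stop on an object; the grip force is fixed at half the most. Time passes only in rows, so rows that do not move let the fingers close. It gives the time, the measured TCP pose, the force, the opening and the grip force at its end, in the units of the state.
- robot.get_obs(): the state, without advancing time (a new reading comes with each control period).
- vision.snapshot(name): name is "scene" or "top"; returns a dict with "color" (420x560x3 uint8, red, green, blue), "z_map" (420x560 float32, m along the optical axis (not along the pixel's ray), 0 where there is no reading), "fx", "fy", "cx", "cy" (pixels), "R" (3x3) and "t" (3): a world point X has camera coordinates R X + t. Camera axes: x right, y down, z forward; pixel columns grow to the right and rows downward; lengths in m; the calibration is good to about 2 mm. A picture is of the moment at which its call begins.
- robot.close_job(): hands the job in; it is judged then, once.
The state is a dict: "time": time; "joint_positions": joint angles; "qvel": joint speeds; "joint_torque": joint torques, N m; "tool_pos": TCP position; "ee_rot": TCP orientation; "wrist_force": force on the tool from outside, world axes, zero at the start; "wrist_torque": the same for the moment, N m; "width": finger opening in m; "finger_force": force on a finger pad.
Only numpy, scipy, OpenCV 4.12 (cv2) and the standard library are available. Lean on these libraries where they do the work, as an engineer would, in place of code of your own. Each camera call takes 0.05 s, during which the arm holds its last target. There are 200 camera calls.

### The job

Prime the feed of the blue-capped bottle: lift its stand's rail by the black knob past the pawl to the top notch and let go, so that it hangs there on the pawl. Then press the stand's orange pawl lever down and keep it down until the rail has sunk all the way to the bottom, and let go of the lever. Leave the stand with the red-capped bottle alone.

Things in the scene. Friction and masses are not known exactly. Their poses are not given: they have to be found in the camera images.
- blue_knob (a point): Centre of the black knob on top of the steel rail of the stand with the BLUE-capped bottle: an upright cylinder 24 mm across, 38 mm tall, under a flange 32 x 6 mm. Grip it from above. It only slides up and down (6 to 15 N). Height over the table: 204 mm at the bottom, 264 hanging at the top notch, 282 at the upper stop; lift it to 267-282 mm and let go: it sinks back onto the pawl.
- blue_rail (a joint): Height of that rail over its bottom, m: 0 at the bottom; 0.01, 0.02 .. 0.06 hanging on the pawl at the six notches; 0.078 at the stop. Starts low, at 0 to 0.03. With the pawl lifted it sinks by its own weight at about 0.1 m/s; let go of the lever early and it catches in a notch. The bottle, 48 mm behind the rail, its cap 80 mm or more below the knob, moves with it.
- blue_lever (a point): Centre of the top of the orange pad (34 x 32 mm) on the same stand's pawl lever, 121 mm over the table at rest, 95 mm out from the rail on the robot's side. Press it straight down from above with shut fingers: 15 to 28 mm down (1 to 4 N, rigid stop at about 35) lifts the pawl out of the teeth; it springs back when released. Nothing lies under it for 60 mm when down.
- red_knob (a point): The same point on the knob of the other, like stand, which carries the RED-capped bottle and must be left alone. Both stands are bolted down, may change places, and are each turned up to 17 degrees either way. Each knob has a dot of its bottle's cap colour on top.

How it is judged:
By the outcome, as a careful person would: the job done as asked, in the order asked, and still so for the second after the job is handed in, with the robot touching nothing.
It also fails if it takes over 35 s, if anything falls off the work surface, if the arm or the gripper's body presses on something with over 40 N, if the wrist force passes 120 N, or if a joint passes its speed limit or range.

## Working session

There is one attempt and no reset: what is moved stays moved. The work goes in short steps, Python scripts to look and compute and a shell command to move; the robot and the scene stay as the last step left them, time stands still between calls to the robot, and variables do not carry over. Pictures are saved under pics/ and viewed, at most 10 in all, crops included, and the job is handed in when it is done.

```bash
mkdir -p pics; cat > h.py <<'E'
import numpy as np, cv2
from bench import robot, vision
def snap(n,f=None):
    s=vision.snapshot(n)
    if f: cv2.imwrite('pics/'+f,cv2.cvtColor(s['color'],cv2.COLOR_RGB2BGR))
    return s
def world(s,u,v,z):
    d=np.array([(u-s['cx'])/s['fx'],(v-s['cy'])/s['fy'],1.])
    return np.array(s['R']).T@(d*z-np.array(s['t']))
def plane(s,u,v,h):
    R=np.array(s['R']);c=-R.T@np.array(s['t']);d=R.T@np.array([(u-s['cx'])/s['fx'],(v-s['cy'])/s['fy'],1.])
    return c+d*(h-c[2])/d[2]
E
python3 - <<'E'
from h import *
for n in('top','scene'):
    s=snap(n,n+'1.png')
    print(n,-np.array(s['R']).T@np.array(s['t']))
    hsv=cv2.cvtColor(s['color'],cv2.COLOR_RGB2HSV)
    for nm,lo,hi in(('blue',(100,120,60),(130,255,255)),('red',(0,150,80),(6,255,255)),('orange',(8,150,120),(22,255,255))):
        m=cv2.inRange(hsv,lo,hi)
        k,l,st,c=cv2.connectedComponentsWithStats(m)
        for i in range(1,k):
            if st[i,4]>8:
                zz=s['z_map'][l==i]; zz=zz[zz>0]
                print(nm,st[i].tolist(),c[i].round(1),world(s,*c[i],np.median(zz)).round(4) if len(zz) else None)
print(robot.get_obs())
E
```

```text
top [ 0.4552321  -0.02602272  1.00683588]
blue [550, 156, 5, 8, 34] [551.7 159.5] [ 0.6617 -0.5448  0.0231]
blue [203, 171, 13, 13, 139] [208.9 176.9] [0.5965 0.1237 0.1243]
blue [190, 187, 14, 15, 168] [196.6 193.8] [0.5496 0.1202 0.2505]
red [485, 18, 21, 10, 110] [494.7  22.2] [ 0.9522 -0.4423  0.0137]
red [347, 157, 14, 14, 150] [353.7 163.7] [ 0.6277 -0.1386  0.1144]
red [351, 172, 14, 14, 158] [357.6 178.6] [ 0.5816 -0.1303  0.2309]
red [35, 248, 31, 64, 262] [ 49.9 278.7] [0.4015 0.4556 0.009 ]
red [98, 270, 5, 5, 19] [100.  272.2] [0.4173 0.3504 0.0212]
orange [0, 0, 55, 151, 1163] [39.9 89. ] [0.6874 0.338  0.3239]
orange [41, 0, 27, 153, 593] [59.6 81.1] [0.7198 0.3382 0.2672]
orange [315, 24, 21, 31, 220] [324.9  38.9] [ 0.9081 -0.089   0.0195]
orange [315, 32, 8, 14, 14] [318.5  38.5] [ 0.9117 -0.076   0.013 ]
orange [323, 47, 5, 8, 11] [324.7  50.4] [ 0.8864 -0.0894  0.0122]
orange [375, 48, 8, 4, 12] [378.9  50.1] [ 0.8737 -0.196   0.0467]
orange [30, 151, 10, 2, 11] [ 34.4 151.6] [0.6077 0.3699 0.2659]
orange [346, 192, 7, 12, 35] [348.6 196.5] [ 0.5654 -0.128   0.1302
[... 973 characters left out ...]
3225]
{'time': 0.1, 'joint_positions': array([-1.36205947e+00,  8.78452892e-02,  1.37208179e+00,  7.07481461e-07,
        1.68364498e+00, -1.03081850e-01]), 'qvel': array([ 0.00047318, -0.00262093, -0.00370914, -0.0013983 , -0.00111367,
       -0.00090809]), 'joint_torque': array([ 2.71519311e-03, -3.41253054e+01, -3.03300726e+01,  7.20155588e-02,
        3.04091640e-02, -9.78704315e-05]), 'tool_pos': array([ 0.16863443, -0.52297771,  0.20445165]), 'ee_rot': array([-3.13962383e+00, -2.04378738e-04,  3.11818584e-01]), 'wrist_force': array([-0.70693521, -0.18882721, -0.56814103]), 'wrist_torque': array([-0.00388392, -0.06675524,  0.04964424]), 'finger_force': 0.0, 'width': 0.09376312321489842}
```

View pics/top1.png

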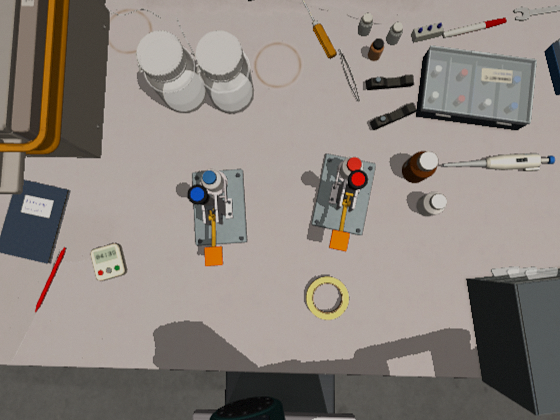

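View pics/scene1.png

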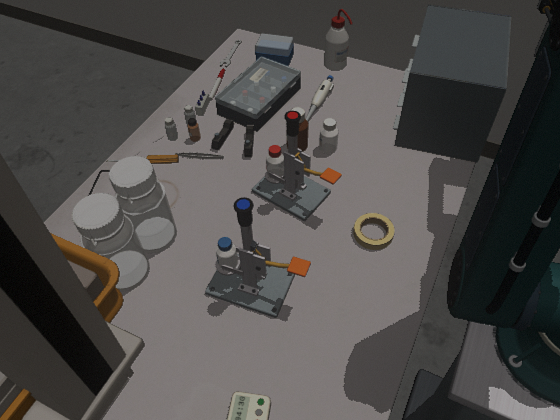

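The top view shows the blue stand on the left, with its knob dot at (197,194) and pad at (213,257). The red stand is on the right, with its knob at (358,179). The scene view agrees, and the dot's height puts the rail at about 0.02. Next I'll measure the pad accurately and check the path past the grey box on the right.

```bash
cat > m.py <<'E'
from h import *
def pad(n,box):
    s=snap(n);hsv=cv2.cvtColor(s['color'],cv2.COLOR_RGB2HSV)
    m=cv2.inRange(hsv,(8,150,120),(22,255,255));k=np.zeros_like(m);a,b,c,d=box;k[b:d,a:c]=m[b:d,a:c]
    k=cv2.morphologyEx(k,cv2.MORPH_OPEN,np.ones((9,9) if n=='top' else (8,8)))
    M=cv2.moments(k,True);u,v=M['m10']/M['m00'],M['m01']/M['m00']
    p=plane(s,u,v,.121);print(n,u,v,M['m00'],p.round(4));return s,p
if __name__=='__main__':
    s,p=pad('top',(190,200,245,275));s2,q=pad('scene',(260,245,330,290))
    print(plane(s,196.6,193.8,.25),plane(s2,242.9,203.8,.25))
    pm=(p+q)/2;kn=np.array([.5505,.1207,.25]);d=kn-pm;print(np.hypot(*d[:2]),np.degrees(np.arctan2(d[1],d[0])))
    v,u=np.mgrid[265:415:6,460:560:6]
    P=np.array([world(s,a,b,s['z_map'][b,a]) for a,b in zip(u.ravel(),v.ravel()) if s['z_map'][b,a]>0]);P=P[P[:,2]>.05]
    print(P.min(0),P.max(0))
    c=P[P[:,2]>.1];print(c.min(0),c.max(0))
E
python3 m.py
```

```text
top 212.88924050632912 255.8006329113924 316.0 [0.4549 0.1115 0.121 ]
scene 299.45418326693226 266.66533864541833 251.0 [0.4543 0.1142 0.121 ]
[0.54962332 0.12032078 0.25      ] [0.55131658 0.12160488 0.25      ]
0.09620764049061484 4.685795616866735
[ 0.22536177 -0.47499979  0.05237119] [ 0.44272686 -0.37706272  0.21909418]
[ 0.22536177 -0.47499979  0.10057227] [ 0.44272686 -0.37719424  0.21909418]
```

```bash
python3 -m crank '[[0,[0,0,-0.045],[0,0,0]],[0,[0,0,-0.045],[0,0,0]],[0,[0,0,-0.045],[0,0,0]],[0,[0,0,0],[0,0,6.6]],[0,[0,0,0],[0,0,6.6]],[0,[0,0,0],[0,0,0]]]'
```

```text
time: 0.8
tool_pos: [0.1687, -0.5236, 0.3407]
ee_rot: [3.141, -0.0, 0.082]
wrist_force: [-0.4, -0.2, 0.0]
width: 0.0941
finger_force: 0.0
```

```bash
python3 -m crank '[[0,[0.025,-0.035,0],[0,0,0]],[0,[0.027,-0.038,0],[0,0,0]],[0,[0.027,-0.038,0],[0,0,0]],[0,[0.027,-0.038,0],[0,0,0]],[0,[0.027,-0.038,0],[0,0,0]],[0,[0.027,-0.038,0],[0,0,0]],[0,[0.027,-0.038,0],[0,0,0]],[0,[0.027,-0.038,0],[0,0,0]]]' && python3 -m crank '[[0,[0.027,-0.038,0],[0,0,0]],[0,[0.027,-0.038,0],[0,0,0]],[0,[0.027,-0.038,0],[0,0,0]],[0,[0.027,-0.038,0],[0,0,0]],[0,[0.027,-0.038,0],[0,0,0]],[0,[0.027,-0.038,0],[0,0,0]],[0,[0.027,-0.038,0],[0,0,0]],[0,[0,0,0],[0,0,0]]]'
```

```text
time: 1.6
tool_pos: [0.3579, -0.2042, 0.34]
ee_rot: [-3.141, 0.0, 0.084]
wrist_force: [0.3, -0.0, 0.9]
width: 0.0937
finger_force: 0.0
time: 2.4
tool_pos: [0.5255, 0.0788, 0.3376]
ee_rot: [-3.14, 0.004, 0.091]
wrist_force: [0.4, -0.6, -0.7]
width: 0.0944
finger_force: 0.0
```

```bash
python3 -m crank '[[0,[0.014,-0.020,0],[0,0,0]],[0,[0.014,-0.020,0],[0,0,0]],[0,[0,0,0],[0,0,0]],[0,[0,0,0],[0,0,0]]]'
```

```text
time: 2.8
tool_pos: [0.5485, 0.1158, 0.3399]
ee_rot: [3.141, 0.002, 0.082]
wrist_force: [-0.3, -0.3, -0.1]
width: 0.0936
finger_force: 0.0
```

```bash
python3 -m crank '[[0,[0.002,-0.005,0.03],[0,0,0]],[0,[0,0,0.035],[0,0,0]],[0,[0,0,0.035],[0,0,0]],[0,[0,0,0.036],[0,0,0]],[0,[0,0,0],[0,0,0]],[0,[0,0,0],[0,0,0]]]'
python3 - <<'E'
from h import *
s=snap('scene');c=s['color'][130:290,150:350][:,:,::-1];cv2.imwrite('pics/g1.png',cv2.resize(c,None,fx=3,fy=3))
E
```

```text
time: 3.4
tool_pos: [0.5501, 0.1206, 0.205]
ee_rot: [3.141, 0.001, 0.081]
wrist_force: [-0.1, 0.5, 1.1]
width: 0.0943
finger_force: 0.0
```

View pics/g1.png

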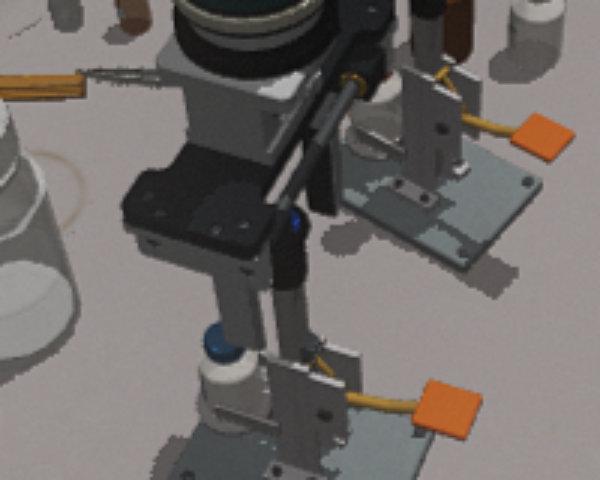

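The knob sits between the two fingers, at (290,245) in the crop, with one finger on each side. I'll close on it.

```bash
python3 -m crank '[[1,[0,0,0],[0,0,0]],[1,[0,0,0],[0,0,0]],[1,[0,0,0],[0,0,0]],[1,[0,0,0],[0,0,0]],[1,[0,0,0],[0,0,0]],[1,[0,0,0],[0,0,0]]]'
```

```text
time: 4.05
tool_pos: [0.5505, 0.1217, 0.2044]
ee_rot: [3.141, 0.0, 0.082]
wrist_force: [0.2, -0.4, -0.4]
width: 0.0493
finger_force: 0.0
```

```bash
python3 -m crank '[[1,[0,0,0],[0,0,0]],[1,[0,0,0],[0,0,0]],[1,[0,0,0],[0,0,0]],[1,[0,0,0],[0,0,0]],[1,[0,0,0],[0,0,0]],[1,[0,0,0],[0,0,0]]]'
```

```text
time: 4.65
tool_pos: [0.5506, 0.1206, 0.2043]
ee_rot: [3.14, 0.0, 0.08]
wrist_force: [0.2, -4.7, -0.3]
width: 0.0306
finger_force: 30.0
```

```bash
python3 -m crank '[[1,[0,0,0],[0,0,0]],[1,[0,0,0],[0,0,0]],[1,[0,0,0],[0,0,0]]]'; python3 -c "
from h import *
for n in('top','scene'):
    s=snap(n,n+'2.png');hsv=cv2.cvtColor(s['color'],cv2.COLOR_RGB2HSV)
    k,l,st,c=cv2.connectedComponentsWithStats(cv2.inRange(hsv,(100,120,60),(130,255,255)))
    for i in range(1,k):
        if st[i,4]>8: print(n,st[i],c[i].round(1),world(s,*c[i],np.median(s['z_map'][l==i])).round(4))
s=snap('scene');c=s['color'][130:250,180:330][:,:,::-1];cv2.imwrite('pics/g2.png',cv2.resize(c,None,fx=4,fy=4))
"
```

```text
time: 4.95
tool_pos: [0.5506, 0.1205, 0.2043]
ee_rot: [3.14, 0.0, 0.08]
wrist_force: [0.8, -4.8, -0.0]
width: 0.0307
finger_force: 30.0
top [438  23   3   5   9] [439.3  25. ] [ 0.9322 -0.3198  0.0388]
top [419  28   3   4   9] [420.1  29.3] [ 0.9223 -0.2808  0.039 ]
top [552  44   8  33  48] [555.5  59.6] [ 0.8649 -0.554   0.0337]
top [549 156   6   8  35] [551.4 159.2] [ 0.6622 -0.5441  0.0233]
scene [244 203   6   6  24] [245.9 205.6] [0.5456 0.1223 0.2492]
scene [218 238  10  10  31] [221.6 244.1] [0.5998 0.1332 0.1247]
```

View pics/g2.png

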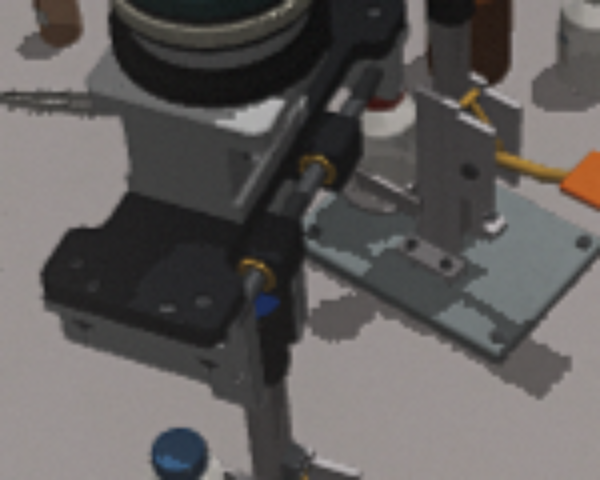

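The grip width of 31 mm means the fingers are clamped on the 32 mm flange, not the 24 mm cylinder. I'll open, go lower and grip again under it.

```bash
python3 -m crank '[[0.45,[0,0,0],[0,0,0]],[0.45,[0,0,0],[0,0,0]],[0.45,[0,0,0.013],[0,0,0]],[0.45,[0,0,0],[0,0,0]],[1,[0,0,0],[0,0,0]],[1,[0,0,0],[0,0,0]],[1,[0,0,0],[0,0,0]],[1,[0,0,0],[0,0,0]]]'; python3 -m crank '[[1,[0,0,0],[0,0,0]],[1,[0,0,0],[0,0,0]]]'
```

```text
time: 5.9
tool_pos: [0.5507, 0.1205, 0.1916]
ee_rot: [3.139, -0.0, 0.08]
wrist_force: [-0.3, -3.9, -0.3]
width: 0.0309
finger_force: 30.0
time: 6.1
tool_pos: [0.5507, 0.1205, 0.1916]
ee_rot: [3.14, -0.0, 0.08]
wrist_force: [-0.4, -5.7, -0.8]
width: 0.0309
finger_force: 30.0
```

```bash
python3 -m crank '[[1,[0,0,-0.005],[0,0,0]],[1,[0,0,-0.005],[0,0,0]],[1,[0,0,-0.005],[0,0,0]],[1,[0,0,0],[0,0,0]]]'; cat > dot.py <<'E'
from h import *
import sys
s=snap('scene');hsv=cv2.cvtColor(s['color'],cv2.COLOR_RGB2HSV)
k,l,st,c=cv2.connectedComponentsWithStats(cv2.inRange(hsv,(100,120,60),(130,255,255)))
for i in range(1,k):
    if st[i,4]>8: print(st[i],c[i].round(1),world(s,*c[i],np.median(s['z_map'][l==i])).round(4))
if len(sys.argv)>1: cv2.imwrite('pics/'+sys.argv[1],cv2.resize(s['color'][90:290,150:370][:,:,::-1],None,fx=3,fy=3,interpolation=cv2.INTER_CUBIC)[:600,:660])
E
python3 dot.py g3.png
```

```text
time: 6.5
tool_pos: [0.5506, 0.1205, 0.2049]
ee_rot: [3.14, 0.002, 0.08]
wrist_force: [1.6, -5.3, -4.6]
width: 0.0308
finger_force: 30.0
[218 238  11   5  38] [222.9 240.4] [0.5963 0.1319 0.1366]
```

View pics/g3.png

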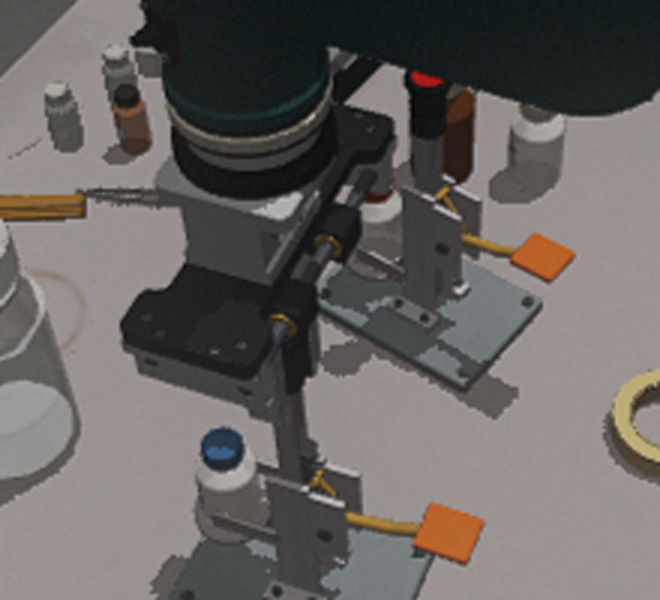

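The bottle cap rose about 12.5 mm along with the gripper, so the grip holds. I'll keep lifting to a rail height of about 0.070.

```bash
python3 -m crank '[[1,[0,0,-0.007],[0,0,0]],[1,[0,0,-0.008],[0,0,0]],[1,[0,0,-0.008],[0,0,0]],[1,[0,0,-0.007],[0,0,0]],[1,[0,0,-0.006],[0,0,0]],[1,[0,0,0],[0,0,0]],[1,[0,0,0],[0,0,0]]]'; python3 dot.py
```

```text
time: 7.25
tool_pos: [0.5506, 0.1205, 0.2414]
ee_rot: [3.14, 0.001, 0.08]
wrist_force: [1.9, -5.2, -4.0]
width: 0.031
finger_force: 30.0
[215 226  12   5  42] [220.2 227.9] [0.5971 0.1322 0.1733]
```

```bash
python3 -m crank '[[0.2,[0,0,0],[0,0,0]],[0.2,[0,0,0],[0,0,0]],[0.2,[0,0,0],[0,0,0]],[0.2,[0,0,0],[0,0,0]],[0.2,[0,0,0],[0,0,0]],[0.2,[0,0,0],[0,0,0]]]'; python3 -m crank '[[0.2,[0,0,-0.03],[0,0,0]],[0.2,[0,0,-0.04],[0,0,0]],[0.2,[0,0,-0.035],[0,0,0]],[0.2,[0,0,0],[0,0,0]]]'; python3 dot.py
```

```text
time: 7.9
tool_pos: [0.5505, 0.1219, 0.2427]
ee_rot: [-3.141, -0.0, 0.082]
wrist_force: [-0.9, -0.5, 0.6]
width: 0.0741
finger_force: 0.0
time: 8.3
tool_pos: [0.5519, 0.122, 0.3542]
ee_rot: [-3.141, -0.012, 0.082]
wrist_force: [0.5, 0.2, 0.3]
width: 0.0752
finger_force: 0.0
[234 183  14  10 111] [241.  187.3] [0.5509 0.1218 0.2898]
[216 224  13   9  85] [222.5 227.8] [0.5984 0.1242 0.1633]
```

The dot is now at z = 0.290, so the rail hangs at the top notch. Now I'll move over the pad with the fingers shut.

```bash
python3 -m crank '[[1,[-0.03,0.001,0],[0,0,0]],[1,[-0.035,0,0],[0,0,0]],[1,[-0.033,0,0],[0,0,0]],[1,[0,0,0],[0,0,0]],[1,[0,0,0],[0,0,0]],[1,[0,0,0],[0,0,0]],[1,[0,0,0],[0,0,0]],[1,[0,0,0],[0,0,0]]]'; python3 -m crank '[[1,[0,0,0.045],[0,0,0]],[1,[0,0,0.045],[0,0,0]],[1,[0,0,0.045],[0,0,0]],[1,[0,0,0.045],[0,0,0]],[1,[0,0,0.025],[0,0,0]],[1,[0,0,0],[0,0,0]],[1,[0,0,0],[0,0,0]],[1,[0,0,0],[0,0,0]]]'; python3 dot.py g4.png
```

```text
time: 9.15
tool_pos: [0.4536, 0.1127, 0.3467]
ee_rot: [3.141, 0.001, 0.081]
wrist_force: [-0.5, -0.4, -0.4]
width: 0.0148
finger_force: 0.0
time: 9.95
tool_pos: [0.4547, 0.1129, 0.1449]
ee_rot: [-3.142, -0.004, 0.081]
wrist_force: [0.7, 0.1, 0.3]
width: 0.0007
finger_force: 0.0
[234 182  15  11 125] [240.8 187. ] [0.5516 0.1213 0.2896]
[216 224  13  10 107] [221.9 228.6] [0.5984 0.1263 0.1634]
```

View pics/g4.png

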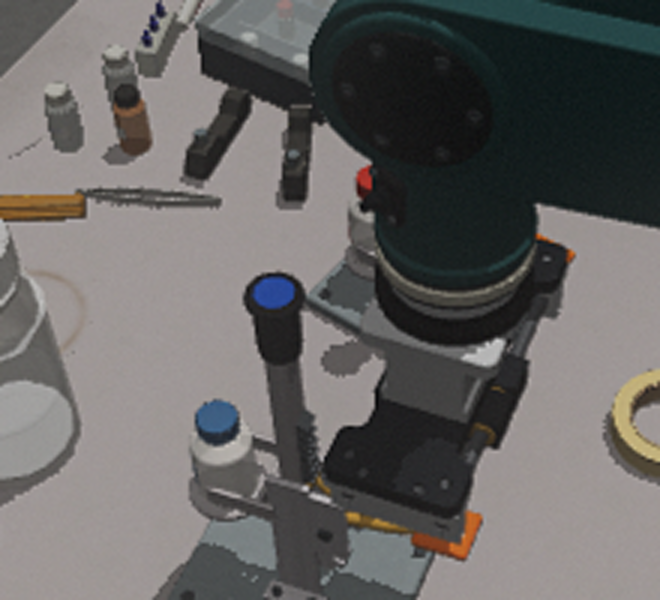

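The knob stands high, at (275,293), and the shut fingers are over the pad, at (450,535), clear of the knob. I'll press the pad to z of about 0.099 and hold it there.

```bash
python3 -m crank '[[1,[0,0,0.015],[0,0,0]],[1,[0,0,0.012],[0,0,0]],[1,[0,0,0.010],[0,0,0]],[1,[0,0,0.009],[0,0,0]],[1,[0,0,0],[0,0,0]],[1,[0,0,0],[0,0,0]],[1,[0,0,0],[0,0,0]],[1,[0,0,0],[0,0,0]]]'; python3 -m crank '[[1,[0,0,0],[0,0,0]],[1,[0,0,0],[0,0,0]],[1,[0,0,0],[0,0,0]],[1,[0,0,0],[0,0,0]],[1,[0,0,0],[0,0,0]],[1,[0,0,0],[0,0,0]]]';python3 dot.py
```

```text
time: 10.8
tool_pos: [0.4527, 0.1127, 0.0968]
ee_rot: [3.141, 0.0, 0.081]
wrist_force: [-4.0, -0.5, 2.7]
width: 0.0004
finger_force: 1.7
time: 11.4
tool_pos: [0.4529, 0.1127, 0.0964]
ee_rot: [3.141, 0.0, 0.081]
wrist_force: [-3.7, 0.1, 1.8]
width: 0.0005
finger_force: 1.7
[237 207  14  10 110] [243.8 211.6] [0.5514 0.1217 0.2303]
[220 244  12  10 100] [225.4 248.3] [0.5983 0.1265 0.1035]
```

The dot is at z = 0.230, so the rail is at the bottom. I'll release the lever and check.

```bash
python3 -m crank '[[1,[0,0,0],[0,0,0]],[1,[0,0,0],[0,0,0]],[1,[0,0,-0.012],[0,0,0]],[1,[0,0,-0.02],[0,0,0]],[1,[0,0,-0.04],[0,0,0]],[1,[0,0,-0.045],[0,0,0]],[1,[0,0,-0.045],[0,0,0]],[1,[0,0,0],[0,0,0]]]'; python3 dot.py g5.png; python3 -c "
from m import *
pad('scene',(260,235,340,300))"
```

```text
time: 12.25
tool_pos: [0.4573, 0.1132, 0.2677]
ee_rot: [-3.141, -0.019, 0.081]
wrist_force: [0.1, -0.3, 0.7]
width: 0.0003
finger_force: 0.0
[238 207  13  10 109] [243.9 211.6] [0.5515 0.1213 0.2298]
[220 244  12  10 100] [225.4 248.3] [0.5982 0.1266 0.1037]
scene 300.304932735426 267.21076233183857 223.0 [0.4525 0.1146 0.121 ]
```

View pics/g5.png

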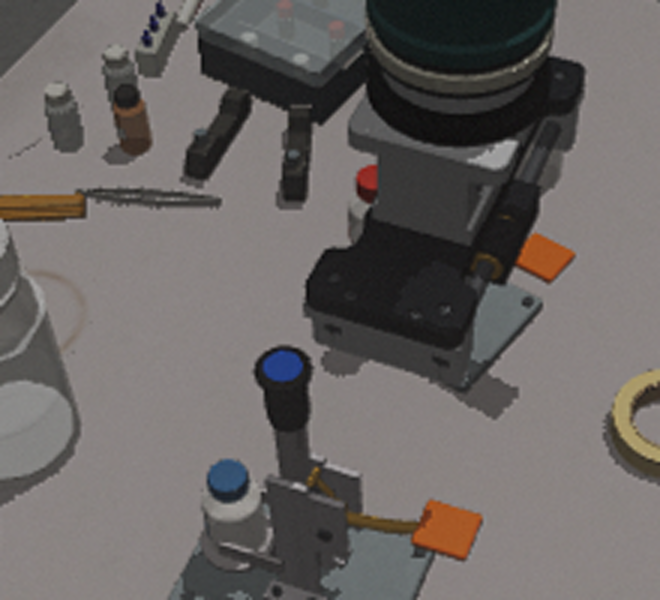

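The rail is at the bottom (dot at (283,366) in the crop), the lever has sprung back (pad at (447,528)), and the robot is clear of everything.

```bash
python3 -m crank '[[1,[0,0,0],[0,0,0]],[1,[0,0,0],[0,0,0]],[1,[0,0,0],[0,0,0]]]'; python3 -c "
from bench import robot
print(robot.close_job())"
```

```text
time: 12.65
tool_pos: [0.4524, 0.1126, 0.2569]
ee_rot: [3.141, 0.003, 0.081]
wrist_force: [-0.0, 0.0, -0.8]
width: 0.0008
finger_force: 0.0
the job is handed in; nothing more can be done
None
```

The blue stand's rail was lifted, hung at the top notch, then let down to the bottom with the lever and the lever released; the red stand was not touched, and the job was handed in at 12.7 s (no verdict returned).

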